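# Sort the freeze-dryer accessories after a run

## Task

Sort the loose freeze-dryer accessories on the bench: both clear glass jars with blue caps go into the blue tray and the two black rubber parts (the Y-shaped valve and the flask cap) into the red tray, while the metal clamp ring goes into the grey steel tray. Jars and flask cap must stand upright and flat on the tray floor, valve and clamp must lie flat on it; put the glass jars down rather than dropping them. Leave the amber jar standing where it is.

Things in the scene. Friction and masses are not known exactly. Their poses are not given: they have to be found in the camera images.
- jar_big: larger clear glass jar, standing upright, 52 diameter body up to 44 high, blue screw cap of 46 diameter on top, 62 high in all, about 140 g. Origin at the centre of its underside, z up
- jar_small: smaller clear glass jar, standing upright, 40 diameter body up to 36 high, blue screw cap of 34 diameter on top, 54 high in all, about 90 g. Origin at the centre of its underside, z up
- jar_amber: amber (brown) glass jar, not to be moved, standing upright, 44 diameter body up to 40 high, white screw cap of 38 diameter on top, 58 high in all, about 110 g. Origin at the centre of its underside, z up
- valve: Y-shaped black rubber valve lying flat, 70 g. Barrel: 28 diameter, along its x from -40 to +40; origin mid-barrel on its axis, 14 above the support. A 28 diameter branch, 36 long, leaves the axis at x +16 towards +x +y (51 deg from x) and ends in a grey plug 20 diameter, 14 long (tip near x 47, y 39). Grip the barrel across (along y) between x -40 and -3; mass centre near x 8, y 6
- cap: black rubber flask cap standing on its wide side: skirt 56 diameter narrowing to 48 at 24 high, with an upright stub of 24 diameter from 24 to 58 high to grip it by; about 80 g. Origin at the centre of its underside, z up
- clamp: metal vacuum clamp lying flat, about 100 g: ring of 48 outer and 30 inner diameter, 20 high; lug 14 wide reaching to x = +39 with a small brass wing nut at y = +10 to +20. Origin at the ring's centre at half height (10 above its support); the lug points along its x, so grip the ring across, along y, at the origin
- tray_blue: blue plastic open tray fixed to the bench, outside 126 (its x) x 186 (its y) x 25 high, walls and floor 3 thick, inside 120 x 180. Origin under its centre at bench level, z up; inner floor at z = 3 mm. The three trays differ only in colour and swap places from start to start
- tray_red: red plastic open tray fixed to the bench, outside 126 (its x) x 186 (its y) x 25 high, walls and floor 3 thick, inside 120 x 180. Origin under its centre at bench level, z up; inner floor at z = 3 mm. The three trays differ only in colour and swap places from start to start
- tray_steel: grey steel open tray fixed to the bench, outside 126 (its x) x 186 (its y) x 25 high, walls and floor 3 thick, inside 120 x 180. Origin under its centre at bench level, z up; inner floor at z = 3 mm. The three trays differ only in colour and swap places from start to start
Things that resemble listed ones, but are neither listed nor needed, are in the scene too. Leave any green or turquoise look-alike of the valve alone. What is shaped like the cap but pink or turquoise is not meant.

How it is judged:
By the outcome, as a careful person would: the job done as asked, in the order asked, and still so for the second after the job is handed in, with the robot touching nothing.
It also fails if it takes over 115 s, if anything falls off the work surface, if the arm or the gripper's body presses on something with over 40 N, if the wrist force passes 120 N, or if a joint passes its speed limit or range.

## Robot

A 7-joint arm with a two-finger parallel gripper is mounted at the origin on the work surface. World frame = base frame: x ahead of the robot, y to its left, z up, the work surface at z = 0. Lengths are in m, angles in degrees, forces in N, time in s.
With the tool pointing down it reaches from about 0.4 to 0.875 m from the base axis. Payload 6.5 kg.
Tool frame: the origin (TCP) lies at the very end of the fingers, on their centre line; the grasp point (between the pads) lies 19 mm behind it (tcp_to_grasp is the z of the grasp point in the tool frame, in m); z points along the fingers, y is the line along which they close (so a half turn about z gives the same grasp; the last joint's range is limited). The gripper opens to 88 mm and grips with 3 to 60 N. Pads are 18 mm wide; open, the fingers measure 123 mm over their backs; the gripper's body (75 mm by 187 mm) begins 45 mm behind the grasp point.
Start: joints at [-67.964, 30.733, -0.252, 88.115, 0.149, 61.152, -4.079], TCP at [0.283, 0.585, 0.201] pointing down, gripper open.
Joint ranges: [-154.64, 154.64], [-21.42, 123.67], [-72.66, 72.17], [13.99, 137.28], [-74.86, 254.86], [10.95, 109.41], [-158.01, 158.01]. Speed limits (degrees/s): [136.94, 136.94, 180, 180, 180, 180, 180].

## Interface

Orientations are given as a 3x3 rotation matrix whose columns are the frame's x, y, z axes.
In Python, from rig import * gives the robot as it stands.
- The arm moves only by the tool arm_command, never from a script. Its arguments are lists of equal length, an entry for each row: "xyz": the shift along the tool's x, y, z in m, a list of three; "twist": the turn, a rotation vector about the tool's x, y, z in rad, a list of three; "fingers": the closure, from 0 (fully open) to 1 (shut). A call has 1 to 12 rows; each row shifts and turns the commanded pose from where the row before left it, along the tool's axes as they then stand; what a row does not reach is not made up. A row lasts 1/10 s, in which the tool goes at most 50 mm and 8.59 degrees, less where a joint would pass 70% of its speed; a pose out of reach is approached as far as the arm can. A call with a gripper value outside its range is refused whole. The fingers move at their own pace and stop on an object; "squeeze" is the grip in N (left out, the last holds). Time passes only in rows, so rows that do not move let the fingers close. It gives the time, the measured TCP pose, the force, the opening and the grip force at its end, in the units of the state.
- get_state(): the state, without advancing time (a new reading comes with each control period).
- capture(name): name is "scene" or "top" or "wrist"; returns a dict with "pixels" (480x640x3 uint8, red, green, blue), "z_map" (480x640 float32, m along the optical axis (not along the pixel's ray), 0 where there is no reading), "fx", "fy", "cx", "cy" (pixels), "k1" (the pictures are not rectified: a ray, as slopes to the right and down, at radius r is drawn at 1 + k1 r^2 times it, then the intrinsics apply), "R" (3x3) and "t" (3): a world point X has camera coordinates R X + t; the wrist camera has in their place "tool_from_camera" (4x4, takes a point from camera to tool coordinates, whose origin is the TCP and whose axes are the flange's). Camera axes: x right, y down, z forward; pixel columns grow to the right and rows downward; lengths in m; the calibration is good to about 2 mm. A picture is of the moment at which its call begins: read the wrist's pose just before it.
- sign_off(): hands the job in; it is judged then, once.
Trained networks look in the newest picture that a camera, given by its name, has taken for a name from the list of things; names that differ only in an ending like _2 or _b are one class to them, and where a whole thing is asked for, a point or a joint stands for the part that bears it (a point fixed in the world has none). Each returns a list of dicts, best first, with "confidence" (0 to 1); they miss things now and then, are a little off and sometimes report something else, mostly with a low value. They report only what shows in the picture. A call takes as long as a camera call. They do not tell look-alikes from the thing itself.
- silhouettes(target, camera): "mask" (480x640 bool, what is visible of it) and "bbox" ([left, top, right, bottom] in pixels, round what is visible of it).
- mark_of(target, camera): "point" ([column, row] in pixels: a listed point, or the origin of a listed thing).
The state is a dict: "time": time; "q": joint angles; "qd": joint speeds; "effort": joint torques, N m; "ee_pos": TCP position; "orientation": TCP orientation; "wrist_force": force on the tool from outside, world axes, zero at the start; "ft_torque": the same for the moment, N m; "grip_width": opening from 0.0 (shut) to 1.0 (fully open); "grasp_force": force on a finger pad.
Only numpy, scipy, OpenCV 4.12 (cv2) and the standard library are available. Lean on these libraries where they do the work, as an engineer would, in place of code of your own. Each camera call takes 0.05 s, during which the arm holds its last target. There are 200 camera calls.

## Working session

There is one attempt and no reset: what is moved stays moved. The work goes in short steps, Python scripts to look and compute and a tool call to move; the robot and the scene stay as the last step left them, time stands still between calls to the robot, and variables do not carry over. Pictures are saved under pics/ and viewed, at most 14 in all, crops included, and the job is handed in when it is done.

Besides the shell and the picture viewer there is one more tool, called as name(argument=value, ...) on one line, values as JSON. arm_command: Moves the arm, as the interface text tells. Its arguments: {"type":"object","properties":{"xyz":{"type":"array"},"twist":{"type":"array"},"fingers":{"type":"array"},"squeeze":{"type":"number"}},"required":["xyz","twist","fingers"]}

```bash
mkdir -p pics; cat > h.py <<'E'
from rig import *
import numpy as np, cv2
def snap(cam,fn=None):
    s=get_state(); c=capture(cam)
    if cam=='wrist':
        T=np.eye(4);T[:3,:3]=np.array(s['orientation']);T[:3,3]=s['ee_pos']
        W=T@np.array(c['tool_from_camera'])
    else:
        R=np.array(c['R']);W=np.eye(4);W[:3,:3]=R.T;W[:3,3]=-R.T@np.array(c['t'])
    c['W']=W
    if fn: cv2.imwrite('pics/'+fn,c['pixels'][:,:,::-1])
    return c
def rays(c,uv):
    uv=np.asarray(uv,float).reshape(-1,2)
    d=(uv-[c['cx'],c['cy']])/[c['fx'],c['fy']]
    u=d.copy()
    for _ in range(10):u=d/(1+c['k1']*(u**2).sum(1,keepdims=True))
    return np.c_[u,np.ones(len(u))]
def pts(c,uv):
    uv=np.asarray(uv).reshape(-1,2); z=c['z_map'][uv[:,1].astype(int),uv[:,0].astype(int)]
    r=rays(c,uv)*z[:,None]; p=r@c['W'][:3,:3].T+c['W'][:3,3]
    return p[z>0]
def onplane(c,uv,h):
    r=rays(c,uv)@c['W'][:3,:3].T; o=c['W'][:3,3]
    return o+r*((h-o[2])/r[:,2])[:,None]
def mpts(c,m):
    v,u=np.nonzero(m); return pts(c,np.c_[u,v])
E
python3 - <<'E'
from h import *
s=get_state();print({k:np.round(v,3).tolist() for k,v in s.items()})
for cam in('top','scene'):
    c=snap(cam,cam+'0.png');print(cam,c['fx'],c['k1'],c['W'].round(3).tolist())
    for n in['jar_big','jar_small','jar_amber','valve','cap','clamp','tray_blue','tray_red','tray_steel']:
        for d,f in [(x,'s') for x in silhouettes(n,cam)]:
            p=mpts(c,d['mask']); col=c['pixels'][d['mask']].mean(0).round()
            print(n,round(d['confidence'],2),[int(x) for x in d['bbox']],col,'med',np.median(p,0).round(3) if len(p) else '', 'min',p.min(0).round(3) if len(p) else '','max',p.max(0).round(3) if len(p) else '')
E
```

```text
{'time': 0.0, 'q': [-67.965, 30.778, -0.255, 88.17, 0.15, 61.15, -4.08], 'qd': [-0.039, -0.05, 0.077, -0.054, -0.12, -0.055, 0.022], 'effort': [0.001, -57.098, 0.991, -25.16, -0.056, 0.018, 0.0], 'ee_pos': [0.283, 0.584, 0.2], 'orientation': [[-0.9, 0.436, -0.001], [0.436, 0.9, -0.002], [-0.0, -0.002, -1.0]], 'wrist_force': [-0.139, -0.287, 0.16], 'ft_torque': [-0.001, 0.01, 0.016], 'grasp_force': 0.0, 'grip_width': 0.997}
top 511.34675192040635 -0.1006340488920665 [[-0.022, -0.992, 0.12, 0.352], [-1.0, 0.023, 0.007, 0.039], [-0.01, -0.12, -0.993, 1.038], [0.0, 0.0, 0.0, 1.0]]
jar_big 0.61 [441, 241, 475, 269] [ 50.  79. 118.] med [ 0.439 -0.208  0.059] min [ 0.414 -0.245 -0.005] max [ 0.471 -0.189  0.066]
jar_small 0.72 [502, 254, 525, 278] [ 53.  79. 112.] med [ 0.411 -0.312  0.05 ] min [ 0.393 -0.336  0.001] max [ 0.432 -0.3    0.058]
jar_small 0.25 [305, 123, 407, 198] [ 19.  60. 119.] med [ 0.641 -0.012  0.002] min [ 0.561 -0.117 -0.005] max [0.725 0.09  0.028]
jar_amber 0.93 [175, 274, 204, 297] [141. 131. 108.] med [0.386 0.319 0.055] min [ 0.365  0.304 -0.002] max [0.41  0.34
[... 2886 characters left out ...]
2] min [ 0.396  0.032 -0.006] max [0.484 0.087 0.061]
cap 0.75 [275, 204, 295, 225] [ 33. 111. 106.] med [ 0.357 -0.001  0.022] min [ 0.326 -0.028 -0.002] max [0.376 0.025 0.06 ]
clamp 0.88 [236, 240, 266, 267] [152. 147. 137.] med [ 0.454 -0.08   0.015] min [ 0.403 -0.109 -0.006] max [ 0.489 -0.055  0.024]
tray_blue 0.71 [229, 288, 325, 355] [ 32.  74. 147.] med [ 0.637 -0.012  0.004] min [ 0.547 -0.118 -0.005] max [0.717 0.09  0.03 ]
tray_red 0.73 [108, 276, 201, 338] [168.  30.  26.] med [ 0.597 -0.28   0.003] min [ 0.521 -0.372 -0.003] max [ 0.667 -0.183  0.03 ]
tray_steel 0.6 [375, 270, 472, 339] [146. 140. 138.] med [0.607 0.296 0.004] min [ 0.533  0.195 -0.003] max [0.687 0.396 0.03 ]
```

```bash
python3 - <<'E'
from h import *
c=snap('top')
im=c['pixels'][100:380,90:550,::-1]
cv2.imwrite('pics/t1.png',cv2.resize(im,(800,487),interpolation=cv2.INTER_CUBIC))
for cam in('top','scene'):
    if cam!='top': c=snap(cam)
    V,U=np.mgrid[0:480,0:640]; uv=np.c_[U.ravel(),V.ravel()]
    r=rays(c,uv)*c['z_map'].reshape(-1,1); P=r@c['W'][:3,:3].T+c['W'][:3,3]; ok=c['z_map'].ravel()>0
    P=P[ok]
    print(cam)
    for n,x,y,h,rad in[('big',.44,-.21,.062,.04),('small',.41,-.314,.054,.035),('amber',.386,.32,.058,.035),('cap',.452,.058,.058,.04)]:
        k=(np.hypot(P[:,0]-x,P[:,1]-y)<rad)&(abs(P[:,2]-h)<.005)
        Q=P[k];print(n,len(Q),((Q.min(0)+Q.max(0))/2).round(4),Q.mean(0).round(4),(Q.max(0)-Q.min(0)).round(3))
    for n,x,y,a in[('valve',.43,.225,.06),('clamp',.455,-.08,.045)]:
        k=(np.hypot(P[:,0]-x,P[:,1]-y)<a)&(P[:,2]>.008)
        Q=P[k];print(n,len(Q),cv2.minAreaRect((Q[:,:2]*1000).astype(np.float32)))
        if cam=='top':np.save(n+'.npy',Q)
    for n,x,y in[('blue',.64,-.012),('red',.6,-.281),('steel',.609,.296)]:
        k=(np.hypot(P[:,0]-x,P[:,1]-y)<.13)&(P[:,2]>.017)&(P[:,2]<.035)
        k&=P[:,0]>.5
        Q=P[k];print(n,len(Q),cv2.minAreaRect((Q[:,:2]*1000).astype(np.float32)))
E
```

```text
top
big 413 [ 0.4416 -0.2142  0.0615] [ 0.4412 -0.2145  0.0609] [0.045 0.043 0.009]
small 238 [ 0.4124 -0.3202  0.0538] [ 0.4122 -0.3199  0.0528] [0.034 0.035 0.01 ]
amber 298 [0.3866 0.3263 0.0578] [0.3868 0.3266 0.057 ] [0.037 0.037 0.009]
cap 114 [0.4524 0.0581 0.058 ] [0.4527 0.0579 0.0572] [0.022 0.023 0.009]
valve 764 ((422.0721435546875, 222.32827758789062), (94.54288482666016, 59.06977462768555), 75.4825210571289)
clamp 372 ((453.9706115722656, -82.58248901367188), (45.76398849487305, 62.64837646484375), 73.27928924560547)
blue 579 ((638.148193359375, -11.255844116210938), (184.9008026123047, 126.80811309814453), 80.26997375488281)
red 636 ((598.1348876953125, -279.11285400390625), (128.8253631591797, 187.5312042236328), 0.6722993850708008)
steel 617 ((607.8976440429688, 294.4990234375), (129.50680541992188, 187.5268096923828), 9.346906661987305)
scene
big 246 [ 0.4429 -0.2147  0.0607] [ 0.4443 -0.2139  0.0606] [0.049 0.044 0.007]
small 129 [ 0.4152 -0.3193  0.0526] [ 0.4157 -0.3192  0.0525] [0.035 0.031 0.007]
amber 166 [0.3886 0.3272 0.0573] [0.3902 0.3271 0.057 ] [0.039 0.036 0.008]
cap 73 [0.4543 0.0603 0.0569] [0.4558 0.0599 0.0568] [0.023 0.021 0.007]
valve 517 ((438.32958984375, 225.4069366455078), (50.414581298828125, 105.08940887451172), 9.922415733337402)
clamp 313 ((455.91387939453125, -79.15486145019531), (64.12081909179688, 47.42080307006836), 1.0820677280426025)
blue 676 ((638.5108642578125, -10.272857666015625), (187.5018768310547, 129.64700317382812), 80.9259262084961)
red 712 ((598.8818359375, -277.8591003417969), (131.41761779785156, 188.7666778564453), 0.8096104860305786)
steel 727 ((608.2142333984375, 295.14239501953125), (130.20233154296875, 189.67691040039062), 9.406266212463379)
```

View pics/t1.png

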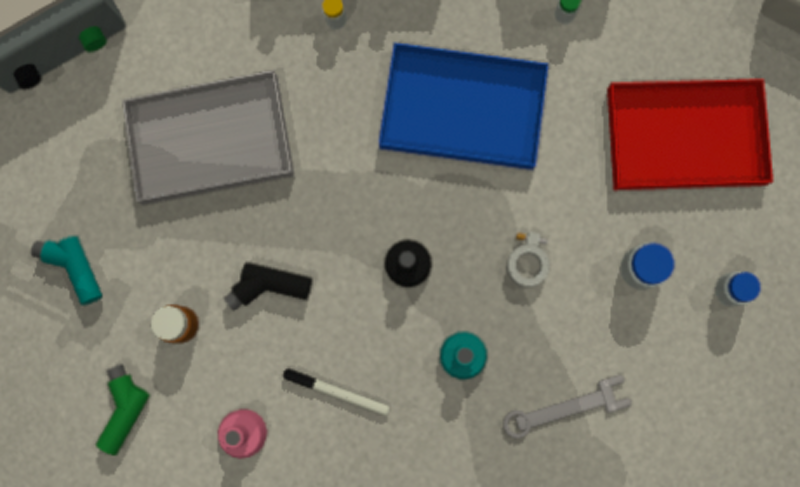

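The top view shows steel tray left (210,135 in the crop), blue centre (465,105), red right (690,135). The black valve is at (270,285), black cap (408,262), clamp (528,263) with lug up and nut left, and the clear jars at (652,264) and (743,287). The green, turquoise and pink look-alikes stay put.

```bash
cat >> h.py <<'E'
def to(x,y,z,yaw):
    """tool-axis shift (from now) and twist so that tool y points at angle yaw (mod 180), nearest turn"""
    s=get_state();R=np.array(s['orientation']);p=np.array(s['ee_pos'])
    d=np.array([x,y,z])-p; a=np.degrees(np.arctan2(R[1,1],R[0,1]))
    t=(yaw-a+90)%180-90
    print('t',round(s['time'],1),'p',p.round(4),'yaw',a.round(1),'q7',round(s['q'][6],1),'z',R[:,2].round(3),'| shift tool',(R.T@d).round(4),'turn about tool z deg',round(-t,1),'rad',round(-np.radians(t),4))
    a2=np.radians(a+t);Y=np.array([np.cos(a2),np.sin(a2),0]);Z=np.array([0,0,-1.]);X=np.cross(Y,Z)
    print('   shift after turn',(np.array([X,Y,Z])@d).round(4))
E
python3 - <<'E'
from h import *
from scipy.optimize import least_squares
def hv(p,Q):
    x,y,a=p;c,s=np.cos(a),np.sin(a)
    u=c*(Q[:,0]-x)+s*(Q[:,1]-y);v=-s*(Q[:,0]-x)+c*(Q[:,1]-y)
    def cyl(u,v,u0,u1,r):
        o=np.maximum(0,np.maximum(u0-u,u-u1)); w=np.sqrt(np.maximum(r*r-v*v,0)); 
        return np.where((abs(v)<r),.014+w,.014)-o*2-2*np.maximum(0,abs(v)-r)
    b=np.radians(51);u2=np.cos(b)*(u-.016)+np.sin(b)*v;v2=-np.sin(b)*(u-.016)+np.cos(b)*v
    return np.max([cyl(u,v,-.04,.04,.014),cyl(u2,v2,0,.036,.014),cyl(u2,v2,.036,.05,.01)],0)
Q=np.load('valve.npy')
best=min((least_squares(lambda p:(hv(p,Q)-Q[:,2])*1000,[.43,.22,np.radians(a)],loss='soft_l1',x_scale=[.01,.01,.1]) for a in(60,75,90,105)),key=lambda r:r.cost)
print('valve',best.x,np.degrees(best.x[2]),best.cost/len(Q))
Q=np.load('clamp.npy');print(len(Q))
def hc(p):
    x,y,a=p;c,s=np.cos(a),np.sin(a)
    u=c*(Q[:,0]-x)+s*(Q[:,1]-y);v=-s*(Q[:,0]-x)+c*(Q[:,1]-y);r=np.hypot(u,v)
    d=np.maximum(np.maximum(0,r-.024),np.maximum(0,.015-r)); l=np.hypot(np.maximum(0,np.maximum(.02-u,u-.039)),np.maximum(0,abs(v)-.007))
    n=np.hypot(np.maximum(0,np.maximum(.025-u,u-.037)),np.maximum(0,np.maximum(.007-v,v-.02)))
    return np.min([d,l,n],0)*1000
best=min((least_squares(hc,[.45,-.08,np.radians(a)],loss='soft_l1',x_scale=[.01,.01,.1]) for a in(-30,-15,0)),key=lambda r:r.cost)
print('clamp',best.x,np.degrees(best.x[2]),best.cost/len(Q))
to(.442,-.2145,.12,-9.5)
E
```

```text
valve [0.4357748  0.21273185 1.33324641] 76.389392299856 1.1747716509682071
372
clamp [ 0.44635838 -0.07991721 -0.37447935] -21.456086164333126 0.06681305807450959
t 1.1 p [0.2832 0.5851 0.2008] yaw 64.2 q7 -4.1 z [ 0. -0. -1.] | shift tool [-0.4913 -0.6505  0.0808] turn about tool z deg 73.7 rad 1.2858
   shift after turn [-0.7624  0.2886  0.0808]
```

arm_command(xyz=[[0,0,0],[0,0,0],[0,0,0],[0,0,0],[0,0,0],[0,0,0],[0,0,0],[0,0,0],[0,0,0],[-0.036,0.0137,0],[-0.036,0.0137,0],[-0.036,0.0137,0]], twist=[[0,0,0.1429],[0,0,0.1429],[0,0,0.1429],[0,0,0.1429],[0,0,0.1429],[0,0,0.1429],[0,0,0.1429],[0,0,0.1429],[0,0,0.1429],[0,0,0],[0,0,0],[0,0,0]], fingers=[0,0,0,0,0,0,0,0,0,0,0,0], squeeze=20)

```text
time: 2.3
ee_pos: [0.306, 0.4705, 0.2007]
orientation: [[0.165, 0.986, 0.0], [0.986, -0.165, -0.0], [0.0, 0.0, -1.0]]
wrist_force: [0.5, 0.4, -0.6]
grip_width: 0.998
grasp_force: 0.0
```

arm_command(xyz=[[-0.036,0.0137,0],[-0.036,0.0137,0],[-0.036,0.0137,0],[-0.036,0.0137,0],[-0.036,0.0137,0],[-0.036,0.0137,0],[-0.036,0.0137,0],[-0.036,0.0137,0],[-0.036,0.0137,0],[-0.036,0.0137,0],[-0.036,0.0137,0],[-0.036,0.0137,0]], twist=[[0,0,0],[0,0,0],[0,0,0],[0,0,0],[0,0,0],[0,0,0],[0,0,0],[0,0,0],[0,0,0],[0,0,0],[0,0,0],[0,0,0]], fingers=[0,0,0,0,0,0,0,0,0,0,0,0])

```text
time: 3.5
ee_pos: [0.3969, 0.0171, 0.2012]
orientation: [[0.165, 0.986, 0.001], [0.986, -0.165, 0.001], [0.001, 0.001, -1.0]]
wrist_force: [0.1, -0.2, 0.1]
grip_width: 1.001
grasp_force: 0.0
```

arm_command(xyz=[[-0.036,0.0137,0],[-0.036,0.0137,0],[-0.036,0.0137,0],[-0.036,0.0137,0],[-0.036,0.0137,0],[-0.036,0.0137,0],[0,0,0],[0,0,0]], twist=[[0,0,0],[0,0,0],[0,0,0],[0,0,0],[0,0,0],[0,0,0],[0,0,0],[0,0,0]], fingers=[0,0,0,0,0,0,0,0])

```text
time: 4.3
ee_pos: [0.4417, -0.2086, 0.2007]
orientation: [[0.167, 0.986, -0.0], [0.986, -0.167, -0.0], [-0.0, -0.0, -1.0]]
wrist_force: [-0.4, 0.7, -0.5]
grip_width: 0.999
grasp_force: 0.0
```

```bash
python3 - <<'E'
from h import *
to(.442,-.2145,.011,-9.5)
c=snap('wrist','w1.png')
V,U=np.mgrid[0:480,0:640];P=pts(c,np.c_[U.ravel(),V.ravel()])
for n,x,y,h,rad in[('big',.44,-.21,.062,.04),('small',.41,-.314,.054,.035),('cap',.452,.058,.058,.04)]:
    k=(np.hypot(P[:,0]-x,P[:,1]-y)<rad)&(abs(P[:,2]-h)<.006)
    Q=P[k]
    if len(Q):print(n,len(Q),((Q.min(0)+Q.max(0))/2).round(4),(Q.max(0)-Q.min(0)).round(3))
E
```

```text
t 4.3 p [ 0.4417 -0.2086  0.2007] yaw -9.6 q7 26.1 z [-0. -0. -1.] | shift tool [-0.0057  0.0013  0.1897] turn about tool z deg -0.1 rad -0.0023
   shift after turn [-0.0057  0.0013  0.1897]
big 2135 [ 0.4399 -0.2158  0.0607] [0.045 0.046 0.009]
small 912 [ 0.4117 -0.3208  0.0528] [0.033 0.034 0.009]
```

arm_command(xyz=[[-0.0065,0.0004,0.03],[0,0,0.035],[0,0,0.035],[0,0,0.035],[0,0,0.03],[0,0,0.02],[0,0,0.004],[0,0,0],[0,0,0]], twist=[[0,0,0],[0,0,0],[0,0,0],[0,0,0],[0,0,0],[0,0,0],[0,0,0],[0,0,0],[0,0,0]], fingers=[0,0,0,0,0,0,0,0,0])

```text
time: 5.25
ee_pos: [0.4422, -0.2142, 0.0129]
orientation: [[0.164, 0.986, 0.002], [0.986, -0.164, -0.0], [0.0, 0.002, -1.0]]
wrist_force: [0.7, 0.3, -0.4]
grip_width: 0.998
grasp_force: 0.0
```

arm_command(xyz=[[0,0,0],[0,0,0],[0,0,0],[0,0,0],[0,0,0],[0,0,0],[0,0,0],[0,0,0],[0,0,0]], twist=[[0,0,0],[0,0,0],[0,0,0],[0,0,0],[0,0,0],[0,0,0],[0,0,0],[0,0,0],[0,0,0]], fingers=[1,1,1,1,1,1,1,1,1])

```text
time: 6.15
ee_pos: [0.4412, -0.2146, 0.0119]
orientation: [[0.165, 0.986, -0.0], [0.986, -0.165, 0.0], [0.0, -0.0, -1.0]]
wrist_force: [-1.2, -0.5, 2.0]
grip_width: 0.512
grasp_force: 20.0
```

```bash
python3 - <<'E'
from h import *
print(get_state()['grip_width']*88,get_state()['grasp_force'])
L=np.array([.168,.986])
for s in(40,-45): print((np.array([.6385,-.011])+s/1000*L).round(4))
p=np.array([.6385,-.011])-.040*L
to(p[0],p[1],.1,-9.6)
E
```

```text
45.05670223516982 19.99999612569809
[0.6452 0.0284]
[ 0.6309 -0.0554]
t 6.2 p [ 0.4412 -0.2146  0.0119] yaw -9.5 q7 41.8 z [-0.  0. -1.] | shift tool [ 0.1934  0.1608 -0.0881] turn about tool z deg 0.1 rad 0.0014
   shift after turn [ 0.1936  0.1605 -0.0881]
```

arm_command(xyz=[[0,0,-0.01],[0,0,-0.02],[0,0,-0.03],[0,0,-0.03],[0,0,0]], twist=[[0,0,0],[0,0,0],[0,0,0],[0,0,0],[0,0,0]], fingers=[1,1,1,1,1])

```text
time: 6.65
ee_pos: [0.4435, -0.2157, 0.1052]
orientation: [[0.166, 0.986, 0.006], [0.986, -0.166, -0.002], [-0.001, 0.006, -1.0]]
wrist_force: [0.8, 0.3, -1.5]
grip_width: 0.513
grasp_force: 20.0
```

```bash
python3 - <<'E'
from h import *
c=snap('scene');cv2.imwrite('pics/s1.png',cv2.resize(c['pixels'][150:290,120:320,::-1],(800,560),interpolation=cv2.INTER_CUBIC))
s=get_state();print(s['grip_width'],s['wrist_force'],s['ft_torque'])
to(.6452,.0284,.1,-9.6)
E
```

```text
0.5149868053397082 [-0.24302107  0.05530788 -2.28678505] [-0.07028723  0.05626127  0.01867025]
t 6.7 p [ 0.4426 -0.2149  0.1034] yaw -9.5 q7 35.1 z [ 0.004 -0.001 -1.   ] | shift tool [0.2734 0.1597 0.004 ] turn about tool z deg 0.1 rad 0.0017
   shift after turn [0.2737 0.1592 0.0034]
```

View pics/s1.png

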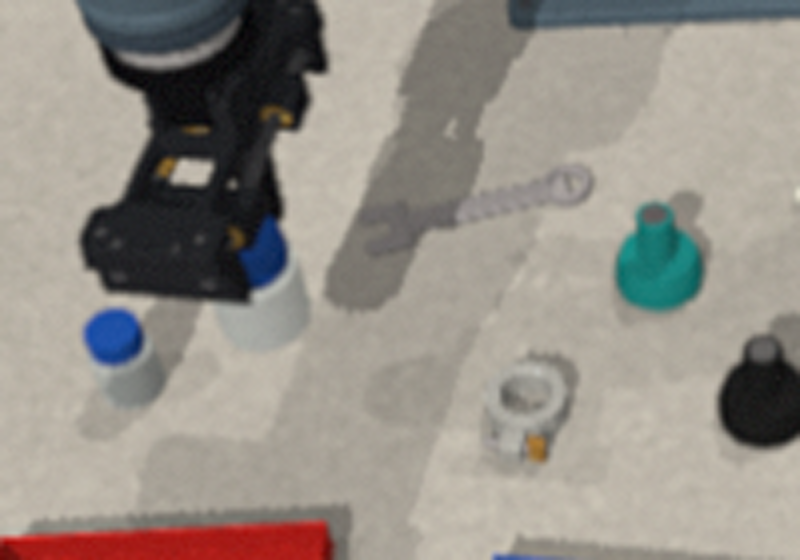

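The frame shows the big jar hanging in the gripper at about (262,310), with the small jar at (125,355), clamp (528,410) and black cap (765,390). The opening of 45 mm suggests it is held by its cap, so I'll measure its underside height.

```bash
python3 - <<'E'
from h import *
c=snap('scene')
V,U=np.mgrid[200:250,165:205]
uv=np.c_[U.ravel(),V.ravel()]
P=pts(c,uv)
col=c['pixels'][200:250,165:205].reshape(-1,3)
for u in (182,186,190):
  for v in range(202,244,3):
    p=pts(c,[[u,v]]);print(u,v,p.round(3).tolist(),c['pixels'][v,u])
E
```

```text
182 202 [[0.489, -0.19, 0.227]] [28 28 31]
182 205 [[0.498, -0.188, 0.228]] [21 19 23]
182 208 [[0.5, -0.19, 0.221]] [22 18 19]
182 211 [[0.499, -0.192, 0.211]] [23 21 27]
182 214 [[0.451, -0.212, 0.15]] [ 19  51 108]
182 217 [[0.466, -0.208, 0.158]] [12 34 76]
182 220 [[0.47, -0.209, 0.152]] [18 23 41]
182 223 [[0.476, -0.208, 0.149]] [37 38 38]
182 226 [[0.482, -0.208, 0.147]] [130 132 127]
182 229 [[0.468, -0.216, 0.122]] [168 170 166]
182 232 [[0.471, -0.217, 0.115]] [171 172 166]
182 235 [[0.467, -0.221, 0.1]] [167 169 164]
182 238 [[0.393, -0.252, -0.0]] [184 179 167]
182 241 [[0.402, -0.251, -0.001]] [192 185 172]
186 202 [[0.48, -0.185, 0.217]] [21 16 20]
186 205 [[0.484, -0.186, 0.212]] [21 38 72]
186 208 [[0.435, -0.205, 0.151]] [21 48 99]
186 211 [[0.447, -0.202, 0.155]] [ 19  52 108]
186 214 [[0.454, -0.202, 0.153]] [ 19  49 101]
186 217 [[0.461, -0.201, 0.151]] [17 46 94]
186 220 [[0.464, -0.202, 0.145]] [ 24  57 115]
186 223 [[0.463, -0.205, 0.134]] [178 181 175]
186 226 [] [163 163 158]
186 229 [[0.469, -0.207, 0.122]] [163 164 158]
186 232 [[0.468, -0.209, 0.111]] [167 168 163]
186 235 [[0.469, -0.211, 0.102]] [166 169 162]
186 238 [[0.468, -0.214, 0.09]] [184 178 167]
186 241 [[0.4, -0.242, -0.004]] [193 185 173]
190 202 [[0.414, -0.199, 0.148]] [52 50 46]
190 205 [[0.282, -0.246, -0.002]] [113 108 107]
190 208 [[0.438, -0.195, 0.153]] [ 67  76 106]
190 211 [[0.448, -0.193, 0.156]] [14 42 93]
190 214 [[0.451, -0.195, 0.149]] [14 40 87]
190 217 [[0.454, -0.195, 0.143]] [33 50 89]
190 220 [[0.453, -0.198, 0.132]] [158 163 162]
190 223 [[0.461, -0.197, 0.131]] [158 160 154]
190 226 [[0.46, -0.199, 0.121]] [155 154 149]
190 229 [[0.465, -0.2, 0.116]] [159 159 153]
190 232 [[0.465, -0.202, 0.106]] [158 159 153]
190 235 [[0.463, -0.205, 0.094]] [159 160 156]
190 238 [[0.393, -0.233, -0.001]] [191 184 173]
190 241 [[0.4, -0.233, -0.005]] [189 182 171]
```

arm_command(xyz=[[0.02,0.0115,0],[0.034,0.0199,0],[0.034,0.0199,0],[0.034,0.0199,0],[0.034,0.0199,0],[0.034,0.0199,0],[0.034,0.0199,0],[0.034,0.0199,0],[0.0155,0.0087,0],[0,0,0],[0,0,0]], twist=[[0,0,0],[0,0,0],[0,0,0],[0,0,0],[0,0,0],[0,0,0],[0,0,0],[0,0,0],[0,0,0],[0,0,0],[0,0,0]], fingers=[1,1,1,1,1,1,1,1,1,1,1])

```text
time: 7.85
ee_pos: [0.6423, 0.0279, 0.1003]
orientation: [[0.166, 0.986, -0.003], [0.986, -0.166, -0.001], [-0.002, -0.003, -1.0]]
wrist_force: [-0.6, -0.1, -1.4]
grip_width: 0.51
grasp_force: 20.0
```

```bash
python3 - <<'E'
from h import *
print(get_state()['grip_width'],get_state()['wrist_force'])
to(.6452,.0284,.0155,-9.6)
E
```

```text
0.5103679393474282 [-0.62328978 -0.1372272  -1.39490167]
t 7.8 p [0.6423 0.0279 0.1003] yaw -9.5 q7 6.5 z [-0.003 -0.001 -1.   ] | shift tool [0.0011 0.003  0.0848] turn about tool z deg 0.1 rad 0.0012
   shift after turn [0.0009 0.0027 0.0848]
```

arm_command(xyz=[[0,0,0.025],[0,0,0.025],[0,0,0.018],[0,0,0.009],[0,0,0.004],[0,0,0.002],[0,0,0.001],[0,0,0],[0,0,0]], twist=[[0,0,0],[0,0,0],[0,0,0],[0,0,0],[0,0,0],[0,0,0],[0,0,0],[0,0,0],[0,0,0]], fingers=[1,1,1,1,1,1,1,1,1])

```text
time: 8.75
ee_pos: [0.6443, 0.0289, 0.0185]
orientation: [[0.165, 0.986, 0.001], [0.986, -0.165, 0.0], [0.0, 0.001, -1.0]]
wrist_force: [0.2, -0.4, -1.5]
grip_width: 0.518
grasp_force: 20.0
```

arm_command(xyz=[[0,0,0.001],[0,0,0.001],[0,0,0.001],[0,0,0],[0,0,0]], twist=[[0,0,0],[0,0,0],[0,0,0],[0,0,0],[0,0,0]], fingers=[1,1,1,1,1])

```text
time: 9.25
ee_pos: [0.6438, 0.0288, 0.0149]
orientation: [[0.165, 0.986, 0.0], [0.986, -0.165, 0.0], [0.0, 0.0, -1.0]]
wrist_force: [-1.0, -0.0, 1.2]
grip_width: 0.516
grasp_force: 20.0
```

arm_command(xyz=[[0,0,0],[0,0,0],[0,0,0],[0,0,0],[0,0,-0.01],[0,0,-0.025],[0,0,-0.035],[0,0,-0.035],[0,0,-0.01],[0,0,0]], twist=[[0,0,0],[0,0,0],[0,0,0],[0,0,0],[0,0,0],[0,0,0],[0,0,0],[0,0,0],[0,0,0],[0,0,0]], fingers=[0.2,0.2,0.2,0.2,0.2,0.2,0.2,0.2,0.2,0.2])

```text
time: 10.25
ee_pos: [0.6451, 0.0288, 0.1319]
orientation: [[0.165, 0.986, 0.004], [0.986, -0.165, 0.001], [0.001, 0.003, -1.0]]
wrist_force: [0.3, 0.3, -0.3]
grip_width: 0.801
grasp_force: 0.0
```

```bash
python3 - <<'E'
from h import *
print(get_state()['grip_width'])
to(.4122,-.3203,.120,-9.6)
c=snap('top');V,U=np.mgrid[0:480,0:640];P=pts(c,np.c_[U.ravel(),V.ravel()])
k=(np.hypot(P[:,0]-.644,P[:,1]-.029)<.04)&(P[:,2]>.05)&(P[:,2]<.08);Q=P[k];print(len(Q),Q.min(0).round(3),Q.max(0).round(3))
E
```

```text
0.8011418246396695
t 10.2 p [0.6451 0.0288 0.1319] yaw -9.5 q7 5.5 z [ 0.004  0.001 -1.   ] | shift tool [-0.3828 -0.172   0.0109] turn about tool z deg 0.1 rad 0.0015
   shift after turn [-0.383  -0.1714  0.0119]Traceback (most recent call last):
  File "<stdin>", line 5, in <module>
    return umr_minimum(a, axis, None, out, keepdims, initial, where)
ValueError: zero-size array to reduction operation minimum which has no identity
```

arm_command(xyz=[[-0.035,-0.0157,0],[-0.035,-0.0157,0],[-0.035,-0.0157,0],[-0.035,-0.0157,0],[-0.035,-0.0157,0],[-0.035,-0.0157,0],[-0.035,-0.0157,0],[-0.035,-0.0157,0],[-0.035,-0.0157,0],[-0.035,-0.0157,0],[-0.033,-0.0147,0],[0,0,0]], twist=[[0,0,0],[0,0,0],[0,0,0],[0,0,0],[0,0,0],[0,0,0],[0,0,0],[0,0,0],[0,0,0],[0,0,0],[0,0,0],[0,0,0]], fingers=[0,0,0,0,0,0,0,0,0,0,0,0])

```text
time: 11.5
ee_pos: [0.4065, -0.3245, 0.1289]
orientation: [[0.173, 0.985, -0.003], [0.985, -0.173, -0.001], [-0.002, -0.003, -1.0]]
wrist_force: [-0.2, -0.2, -0.5]
grip_width: 0.998
grasp_force: 0.0
```

```bash
python3 - <<'E'
from h import *
to(.4122,-.3203,.010,-9.6)
c=snap('top');V,U=np.mgrid[0:480,0:640];P=pts(c,np.c_[U.ravel(),V.ravel()])
k=(np.hypot(P[:,0]-.644,P[:,1]-.029)<.04)&(P[:,2]>.05)&(P[:,2]<.08);Q=P[k];print(len(Q),Q.min(0).round(3),Q.max(0).round(3))
E
```

```text
t 11.5 p [ 0.4065 -0.3245  0.1289] yaw -10.0 q7 46.1 z [-0.003 -0.001 -1.   ] | shift tool [0.0053 0.0053 0.1189] turn about tool z deg -0.4 rad -0.0064
   shift after turn [0.0051 0.005  0.1189]
445 [0.619 0.005 0.05 ] [0.665 0.048 0.068]
```

arm_command(xyz=[[0,0,0.02],[0,0,0.03],[0,0,0.03],[0,0,0.02],[0,0,0.01],[0,0,0.008],[0,0,0],[0,0,0],[0,0,0]], twist=[[0,0,0],[0,0,0],[0,0,0],[0,0,0],[0,0,0],[0,0,0],[0,0,0],[0,0,0],[0,0,0]], fingers=[0,0,0,0,0,0,0,0,0])

```text
time: 12.45
ee_pos: [0.4118, -0.3209, 0.0126]
orientation: [[0.165, 0.986, 0.001], [0.986, -0.165, -0.001], [-0.001, 0.001, -1.0]]
wrist_force: [0.2, -0.2, -0.6]
grip_width: 1.001
grasp_force: 0.0
```

arm_command(xyz=[[0,0,0],[0,0,0],[0,0,0],[0,0,0],[0,0,0],[0,0,0],[0,0,0],[0,0,0],[0,0,0],[0,0,0]], twist=[[0,0,0],[0,0,0],[0,0,0],[0,0,0],[0,0,0],[0,0,0],[0,0,0],[0,0,0],[0,0,0],[0,0,0]], fingers=[1,1,1,1,1,1,1,1,1,1])

```text
time: 13.45
ee_pos: [0.4113, -0.3206, 0.0118]
orientation: [[0.165, 0.986, 0.0], [0.986, -0.165, -0.0], [-0.0, 0.0, -1.0]]
wrist_force: [1.0, -0.2, 0.0]
grip_width: 0.366
grasp_force: 20.0
```

```bash
python3 - <<'E'
from h import *
print(get_state()['grip_width'])
to(.6313,-.0535,.1,-9.6)
E
```

```text
0.3663310085031925
t 13.4 p [ 0.4113 -0.3206  0.0118] yaw -9.5 q7 53.8 z [ 0. -0. -1.] | shift tool [ 0.2998  0.1729 -0.0881] turn about tool z deg 0.1 rad 0.0016
   shift after turn [ 0.3001  0.1724 -0.0882]
```

arm_command(xyz=[[0,0,-0.01],[0,0,-0.02],[0,0,-0.03],[0,0,-0.03],[0.03,0.0173,0],[0.033,0.019,0],[0.033,0.019,0],[0.033,0.019,0],[0.033,0.019,0],[0.033,0.019,0],[0.033,0.019,0],[0.033,0.019,0]], twist=[[0,0,0],[0,0,0],[0,0,0],[0,0,0],[0,0,0],[0,0,0],[0,0,0],[0,0,0],[0,0,0],[0,0,0],[0,0,0],[0,0,0]], fingers=[1,1,1,1,1,1,1,1,1,1,1,1])

```text
time: 14.65
ee_pos: [0.6031, -0.0866, 0.1024]
orientation: [[0.165, 0.986, -0.0], [0.986, -0.165, -0.0], [-0.0, -0.0, -1.0]]
wrist_force: [1.7, -0.8, -2.4]
grip_width: 0.371
grasp_force: 20.0
```

arm_command(xyz=[[0.025,0.0145,0],[0.014,0.0077,0],[0,0,0],[0,0,0],[0,0,0.02],[0,0,0.025],[0,0,0.02],[0,0,0.012],[0,0,0.006],[0,0,0],[0,0,0]], twist=[[0,0,0],[0,0,0],[0,0,0],[0,0,0],[0,0,0],[0,0,0],[0,0,0],[0,0,0],[0,0,0],[0,0,0],[0,0,0]], fingers=[1,1,1,1,1,1,1,1,1,1,1])

```text
time: 15.75
ee_pos: [0.6314, -0.0538, 0.0197]
orientation: [[0.166, 0.986, 0.001], [0.986, -0.166, -0.0], [-0.0, 0.001, -1.0]]
wrist_force: [1.4, 0.4, -0.5]
grip_width: 0.366
grasp_force: 20.0
```

arm_command(xyz=[[0,0,0.0015],[0,0,0.001],[0,0,0.001],[0,0,0.001],[0,0,0],[0,0,0]], twist=[[0,0,0],[0,0,0],[0,0,0],[0,0,0],[0,0,0],[0,0,0]], fingers=[1,1,1,1,1,1])

```text
time: 16.35
ee_pos: [0.6313, -0.0532, 0.0148]
orientation: [[0.165, 0.986, 0.001], [0.986, -0.165, -0.0], [0.0, 0.001, -1.0]]
wrist_force: [-0.3, 0.4, 4.1]
grip_width: 0.372
grasp_force: 20.0
```

arm_command(xyz=[[0,0,0],[0,0,0],[0,0,0],[0,0,0],[0,0,-0.01],[0,0,-0.025],[0,0,-0.035],[0,0,-0.04],[0,0,-0.04],[0,0,-0.02],[0,0,0]], twist=[[0,0,0],[0,0,0],[0,0,0],[0,0,0],[0,0,0],[0,0,0],[0,0,0],[0,0,0],[0,0,0],[0,0,0],[0,0,0]], fingers=[0.3,0.3,0.3,0.3,0.3,0.3,0.3,0.3,0.3,0.3,0.3])

```text
time: 17.45
ee_pos: [0.633, -0.0539, 0.1884]
orientation: [[0.166, 0.986, 0.006], [0.986, -0.166, -0.0], [0.001, 0.006, -1.0]]
wrist_force: [0.3, -0.0, -0.8]
grip_width: 0.702
grasp_force: 0.0
```

```bash
python3 - <<'E'
from h import *
to(.4327,.2001,.2,-13.6)
E
```

```text
t 17.4 p [ 0.633  -0.0539  0.1884] yaw -9.5 q7 11.7 z [ 0.006 -0.    -1.   ] | shift tool [ 0.2173 -0.2396 -0.0129] turn about tool z deg 4.1 rad 0.0709
   shift after turn [ 0.1997 -0.2544 -0.0116]
```

arm_command(xyz=[[0,0,0],[0.022,-0.028,0],[0.022,-0.028,0],[0.022,-0.028,0],[0.022,-0.028,0],[0.022,-0.028,0],[0.022,-0.028,0],[0.022,-0.028,0],[0.022,-0.028,0],[0.022,-0.028,0],[0,0,0],[0,0,0]], twist=[[0,0,0.071],[0,0,0],[0,0,0],[0,0,0],[0,0,0],[0,0,0],[0,0,0],[0,0,0],[0,0,0],[0,0,0],[0,0,0],[0,0,0]], fingers=[0,0,0,0,0,0,0,0,0,0,0,0])

```text
time: 18.65
ee_pos: [0.4316, 0.1987, 0.1838]
orientation: [[0.233, 0.973, -0.001], [0.973, -0.233, -0.001], [-0.001, -0.001, -1.0]]
wrist_force: [-0.1, -1.4, -0.3]
grip_width: 0.998
grasp_force: 0.0
```

```bash
cat >> h.py <<'E'
from scipy.optimize import least_squares
def hv(p,Q):
    x,y,a=p;c,s=np.cos(a),np.sin(a)
    u=c*(Q[:,0]-x)+s*(Q[:,1]-y);v=-s*(Q[:,0]-x)+c*(Q[:,1]-y)
    def rect(u,v,u0,u1,r): return np.hypot(np.maximum(0,np.maximum(u0-u,u-u1)),np.maximum(0,abs(v)-r))
    b=np.radians(51);u2=np.cos(b)*(u-.016)+np.sin(b)*v;v2=-np.sin(b)*(u-.016)+np.cos(b)*v
    D=np.array([rect(u,v,-.04,.04,.014),rect(u2,v2,0,.036,.014),rect(u2,v2,.036,.05,.01)])
    H=np.array([.014+np.sqrt(np.maximum(0,.014**2-v*v)),.014+np.sqrt(np.maximum(0,.014**2-v2*v2)),.014+np.sqrt(np.maximum(0,.01**2-v2*v2))])
    return np.r_[D.min(0)*1000,(np.where(D<1e-9,H,.014).max(0)-Q[:,2])*500]
def fitvalve(Q,a0=(60,75,90)):
    b=min((least_squares(hv,[.436,.213,np.radians(a)],args=(Q,),loss='soft_l1',x_scale=[.01,.01,.1]) for a in a0),key=lambda r:r.cost)
    return b.x[:2].round(4),np.degrees(b.x[2]).round(1),round(b.cost/len(Q),3)
E
python3 - <<'E'
from h import *
print('top',fitvalve(np.load('valve.npy')))
c=snap('wrist','w2.png');V,U=np.mgrid[0:480:2,0:640:2];P=pts(c,np.c_[U.ravel(),V.ravel()])
k=(np.hypot(P[:,0]-.43,P[:,1]-.225)<.06)&(P[:,2]>.009)&(P[:,2]<.04)
print(k.sum());p,a,r=fitvalve(P[k]);print(p,a,r)
g=p-.013*np.array([np.cos(np.radians(a)),np.sin(np.radians(a))])
to(g[0],g[1],.004,a-90)
t=snap('top');V,U=np.mgrid[0:480,0:640];P=pts(t,np.c_[U.ravel(),V.ravel()])
k=(np.hypot(P[:,0]-.631,P[:,1]+.053)<.035)&(P[:,2]>.045)&(P[:,2]<.08);Q=P[k];print('small',len(Q),Q.min(0).round(3),Q.max(0).round(3))
E
```

```text
top (array([0.4355, 0.212 ]), np.float64(75.8), np.float64(0.429))
904
[0.4338 0.2112] 75.4 0.167
t 18.7 p [0.4324 0.1978 0.184 ] yaw -13.6 q7 -26.3 z [-0.    -0.001 -1.   ] | shift tool [ 0.0005 -0.002   0.18  ] turn about tool z deg 1.0 rad 0.0176
   shift after turn [ 0.0003 -0.002   0.18  ]
small 235 [ 0.614 -0.069  0.045] [ 0.647 -0.036  0.06 ]
```

View pics/w2.png

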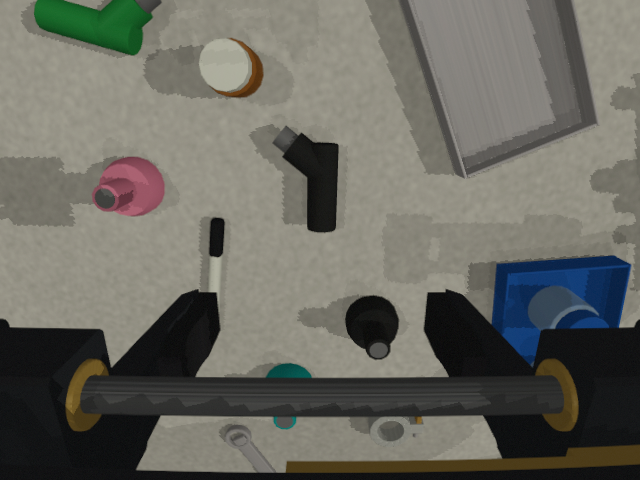

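The valve is isolated at about (318,185), with the amber jar (230,68) and black cap (372,325) clear of the fingers. Going down on the barrel.

arm_command(xyz=[[0,-0.002,0.02],[0,0,0.035],[0,0,0.035],[0,0,0.035],[0,0,0.03],[0,0,0.015],[0,0,0.007],[0,0,0],[0,0,0]], twist=[[0,0,0.0176],[0,0,0],[0,0,0],[0,0,0],[0,0,0],[0,0,0],[0,0,0],[0,0,0],[0,0,0]], fingers=[0.2,0.2,0.2,0.2,0.2,0.2,0.2,0.2,0.2])

```text
time: 19.65
ee_pos: [0.4314, 0.1986, 0.0079]
orientation: [[0.253, 0.967, 0.001], [0.967, -0.253, 0.0], [0.001, 0.001, -1.0]]
wrist_force: [0.8, -0.2, 0.3]
grip_width: 0.799
grasp_force: 0.0
```

```bash
python3 - <<'E'
from h import *
to(.4305,.1986,.004,-14.6)
E
```

```text
t 19.6 p [0.4314 0.1986 0.0079] yaw -14.7 q7 -12.0 z [ 0.001  0.    -1.   ] | shift tool [-0.0002 -0.0008  0.0039] turn about tool z deg -0.1 rad -0.0009
   shift after turn [-0.0002 -0.0008  0.0039]
```

arm_command(xyz=[[0,0,0.003],[0,0,0],[0,0,0],[0,0,0],[0,0,0],[0,0,0],[0,0,0],[0,0,0],[0,0,0],[0,0,0],[0,0,0],[0,0,0]], twist=[[0,0,0],[0,0,0],[0,0,0],[0,0,0],[0,0,0],[0,0,0],[0,0,0],[0,0,0],[0,0,0],[0,0,0],[0,0,0],[0,0,0]], fingers=[0.2,1,1,1,1,1,1,1,1,1,1,1])

```text
time: 20.85
ee_pos: [0.4305, 0.1989, 0.0043]
orientation: [[0.252, 0.968, 0.0], [0.968, -0.252, 0.0], [0.0, 0.0, -1.0]]
wrist_force: [0.2, -0.4, -0.7]
grip_width: 0.005
grasp_force: 0.0
```

arm_command(xyz=[[0,0,-0.01],[0,0,-0.02],[0,0,-0.03],[0,0,-0.03],[0,0,-0.02],[0,0,0],[0,0,0]], twist=[[0,0,0],[0,0,0],[0,0,0],[0,0,0],[0,0,0],[0,0,0],[0,0,0]], fingers=[1,1,1,1,1,1,1])

```text
time: 21.55
ee_pos: [0.4304, 0.1992, 0.1146]
orientation: [[0.252, 0.968, 0.0], [0.968, -0.252, 0.001], [0.001, 0.0, -1.0]]
wrist_force: [-0.4, 0.1, 0.3]
grip_width: 0.011
grasp_force: 0.0
```

The fingers closed empty, so I need to see where the valve is now.

```bash
python3 - <<'E'
from h import *
c=snap('wrist','w3.png');V,U=np.mgrid[0:480:2,0:640:2];P=pts(c,np.c_[U.ravel(),V.ravel()])
k=(np.hypot(P[:,0]-.43,P[:,1]-.225)<.07)&(P[:,2]>.009)&(P[:,2]<.04)
print(k.sum());p,a,r=fitvalve(P[k]);print(p,a,r)
c=snap('scene');cv2.imwrite('pics/s2.png',cv2.resize(c['pixels'][150:290,300:500,::-1],(800,560),interpolation=cv2.INTER_CUBIC))
E
```

```text
1373
[0.4339 0.2109] 75.4 0.154
```

View pics/w3.png

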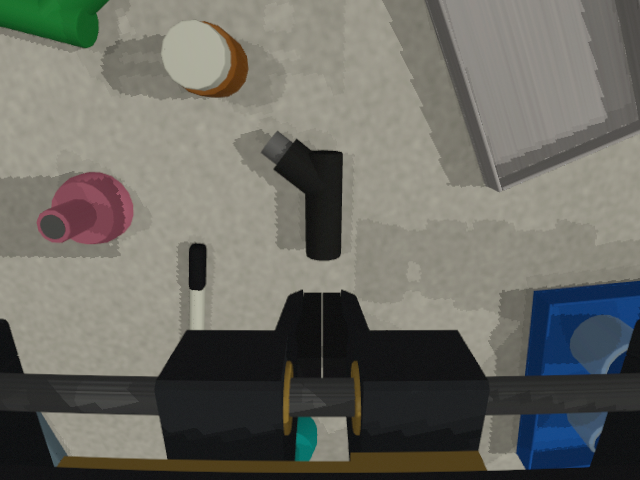

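View pics/s2.png

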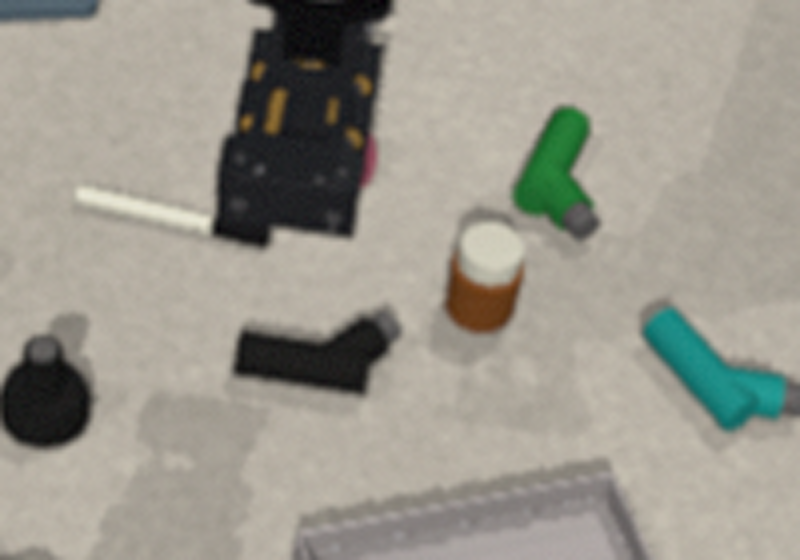

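```bash
python3 - <<'E'
from h import *
s=get_state();c=snap('wrist')
T=np.array(c['tool_from_camera']);print(T.round(3).tolist())
R=np.array(s['orientation']);p=np.array(s['ee_pos']);print(p,s['q'])
for uv in[(310,296),(335,296),(318,300),(328,300),(310,315),(300,300),(345,300),(300,325)]:
    q=pts(c,[uv])
    if len(q):print('wrist',uv,'tool',(R.T@(q[0]-p)).round(4))
for cam in('top','scene'):
    c=snap(cam);V,U=np.mgrid[0:480,0:640];P=pts(c,np.c_[U.ravel(),V.ravel()])
    t=(P-p)@R
    k=(abs(t[:,0])<.12)&(abs(t[:,1])<.15)&(t[:,2]>-.2)&(P[:,2]>.09)
    for lo in np.arange(-.2,.02,.02):
        Q=t[k&(t[:,2]>=lo)&(t[:,2]<lo+.02)]
        if len(Q):print(cam,lo.round(2),len(Q),Q.min(0).round(3),Q.max(0).round(3),np.median(Q,0).round(3))
E
```

```text
[[-0.001, -0.95, -0.313, 0.081], [1.0, -0.001, -0.0, -0.001], [0.0, -0.313, 0.95, -0.185], [0.0, 0.0, 0.0, 1.0]]
[0.42972407 0.19869162 0.11360792] [-62.73850588  25.80029602  40.62351258 120.07177852 -24.73811445
  42.59927026 -20.88390593]
wrist (310, 296) tool [ 0.009  -0.0053 -0.043 ]
wrist (335, 296) tool [ 0.0087  0.0049 -0.0423]
wrist (318, 300) tool [ 0.0083 -0.002  -0.0452]
wrist (328, 300) tool [ 0.0091  0.002  -0.0467]
wrist (310, 315) tool [ 0.0097 -0.0048 -0.0596]
wrist (300, 300) tool [ 0.0105 -0.009  -0.0493]
wrist (345, 300) tool [ 0.0101  0.0086 -0.0485]
wrist (300, 325) tool [ 0.009  -0.0082 -0.0653]
top -0.2 151 [-0.037 -0.04  -0.2  ] [-0.024  0.028 -0.181] [-0.031 -0.026 -0.191]
top -0.16 1266 [-0.035 -0.094 -0.148] [ 0.031  0.095 -0.14 ] [-0.016  0.066 -0.144]
top -0.14 386 [-0.035 -0.094 -0.14 ] [ 0.015  0.092 -0.12 ] [-0.027  0.011 -0.126]
top -0.12 265 [-0.035 -0.084 -0.12 ] [-0.019  0.085 -0.1  ] [-0.025  0.002 -0.117]
scene -0.2 170 [-0.035 -0.002 -0.2  ] [ 0.038  0.04  -0.18 ] [ 0.006  0.028 -0.196]
scene -0.18 101 [-0.017  0.004 -0.178] [ 0.024  0.021 -0.16 ] [ 0.006  0.013 -0.167]
scene -0.16 822 [-0.032 -0.009 -0.16 ] [ 0.037  0.096 -0.14 ] [ 0.002  0.069 -0.144]
scene -0.14 550 [-0.032 -0.031 -0.14 ] [ 0.037  0.097 -0.12 ] [ 0.003  0.029 -0.126]
scene -0.12 318 [-0.032 -0.079 -0.12 ] [ 0.036  0.089 -0.1  ] [ 0.005  0.085 -0.113]
```

The fingers really end about 42 mm behind the reported TCP (tool z ≈ -0.042). The valve at (325,205) is untouched, and this also explains why the jars were held by their caps. I'll measure the tip offset precisely.

```bash
python3 - <<'E'
from h import *
s=get_state();c=snap('wrist');R=np.array(s['orientation']);p=np.array(s['ee_pos'])
V,U=np.mgrid[285:330,295:352];P=pts(c,np.c_[U.ravel(),V.ravel()]);t=(P-p)@R
k=(t[:,2]<0.02)&(abs(t[:,0]-.009)<.004)
print(np.percentile(t[k],[95,98,99.5,100],axis=0).round(4))
for v in range(286,300): 
    q=pts(c,[[312,v]]);print(v,((q-p)@R).round(4).tolist())
to(.4305,.1984,-.036,-14.6)
E
```

```text
[[ 0.0106  0.0095 -0.0409]
 [ 0.0107  0.0102 -0.0396]
 [ 0.0109  0.0108 -0.0386]
 [ 0.0111  0.0114 -0.0377]]
286 [[-0.0611, -0.0088, 0.1135]]
287 [[-0.0623, -0.0088, 0.1141]]
288 [[-0.0624, -0.0088, 0.1124]]
289 [[-0.0636, -0.0088, 0.1128]]
290 [[-0.0643, -0.0088, 0.1124]]
291 [[-0.0654, -0.0088, 0.1128]]
292 [[0.0084, -0.0046, -0.0382]]
293 [[0.009, -0.0046, -0.0402]]
294 [[0.0088, -0.0046, -0.0407]]
295 [[0.0091, -0.0045, -0.0424]]
296 [[0.0089, -0.0045, -0.0429]]
297 [[0.0093, -0.0045, -0.0444]]
298 [[0.0091, -0.0045, -0.0449]]
299 [[0.0087, -0.0044, -0.0451]]
t 21.9 p [0.43   0.1985 0.1137] yaw -14.6 q7 -20.9 z [-0.001 -0.001 -1.   ] | shift tool [0.0002 0.0006 0.1497] turn about tool z deg 0.0 rad 0.0
   shift after turn [-0.      0.0005  0.1497]
```

arm_command(xyz=[[0,0.0005,0.02],[0,0,0.03],[0,0,0.03],[0,0,0.025],[0,0,0.02],[0,0,0.01],[0,0,0.004],[0,0,0.003],[0,0,0.003],[0,0,0],[0,0,0]], twist=[[0,0,0],[0,0,0],[0,0,0],[0,0,0],[0,0,0],[0,0,0],[0,0,0],[0,0,0],[0,0,0],[0,0,0],[0,0,0]], fingers=[0.2,0.2,0.2,0.2,0.2,0.2,0.2,0.2,0.2,0.2,0.2])

```text
time: 22.95
ee_pos: [0.4313, 0.1991, -0.0302]
orientation: [[0.252, 0.968, 0.001], [0.968, -0.252, 0.0], [0.001, 0.001, -1.0]]
wrist_force: [0.4, -0.2, -0.3]
grip_width: 0.799
grasp_force: 0.0
```

arm_command(xyz=[[0,0,0],[0,0,0],[0,0,0],[0,0,0],[0,0,0],[0,0,0],[0,0,0],[0,0,0],[0,0,0],[0,0,0]], twist=[[0,0,0],[0,0,0],[0,0,0],[0,0,0],[0,0,0],[0,0,0],[0,0,0],[0,0,0],[0,0,0],[0,0,0]], fingers=[1,1,1,1,1,1,1,1,1,1])

```text
time: 23.95
ee_pos: [0.431, 0.1987, -0.0307]
orientation: [[0.252, 0.968, 0.0], [0.968, -0.252, -0.0], [-0.0, 0.0, -1.0]]
wrist_force: [-0.1, -0.4, 0.1]
grip_width: 0.311
grasp_force: 20.0
```

arm_command(xyz=[[0,0,-0.01],[0,0,-0.02],[0,0,-0.035],[0,0,-0.035],[0,0,-0.025],[0,0,0],[-0.035,0.0138,0],[-0.035,0.0138,0],[-0.035,0.0138,0],[-0.035,0.0138,0],[-0.035,0.0138,0],[-0.035,0.0138,0]], twist=[[0,0,0],[0,0,0],[0,0,0],[0,0,0],[0,0,-0.1275],[0,0,-0.1275],[0,0,0],[0,0,0],[0,0,0],[0,0,0],[0,0,0],[0,0,0]], fingers=[1,1,1,1,1,1,1,1,1,1,1,1])

```text
time: 25.15
ee_pos: [0.5139, -0.0126, 0.0949]
orientation: [[-0.0, 1.0, -0.0], [1.0, 0.0, 0.0], [0.0, -0.0, -1.0]]
wrist_force: [0.5, -0.2, -1.0]
grip_width: 0.31
grasp_force: 20.0
```

arm_command(xyz=[[-0.035,0.0138,0],[-0.035,0.0138,0],[-0.035,0.0138,0],[-0.035,0.0138,0],[-0.035,0.0138,0],[-0.035,0.0138,0],[-0.03,0.0104,0],[-0.012,0.0045,0],[0,0,0],[0,0,0]], twist=[[0,0,0],[0,0,0],[0,0,0],[0,0,0],[0,0,0],[0,0,0],[0,0,0],[0,0,0],[0,0,0],[0,0,0]], fingers=[1,1,1,1,1,1,1,1,1,1])

```text
time: 26.15
ee_pos: [0.6113, -0.2613, 0.0942]
orientation: [[-0.001, 1.0, -0.001], [1.0, 0.001, 0.001], [0.001, -0.001, -1.0]]
wrist_force: [0.9, 0.4, -1.0]
grip_width: 0.31
grasp_force: 20.0
```

```bash
python3 - <<'E'
from h import *
s=get_state();print(s['grip_width'],s['wrist_force'],s['ft_torque'])
to(.612,-.263,-.0277,0)
c=snap('scene');cv2.imwrite('pics/s3.png',cv2.resize(c['pixels'][220:360,90:290,::-1],(800,560),interpolation=cv2.INTER_CUBIC))
E
```

```text
0.3102151011073589 [ 0.86229791  0.41122334 -0.99504533] [-0.07102548  0.06344171 -0.02786915]
t 26.1 p [ 0.6113 -0.2613  0.0942] yaw 0.1 q7 40.3 z [-0.001  0.001 -1.   ] | shift tool [-0.0019  0.0008  0.1218] turn about tool z deg 0.1 rad 0.0012
   shift after turn [-0.0017  0.0007  0.1219]
```

View pics/s3.png

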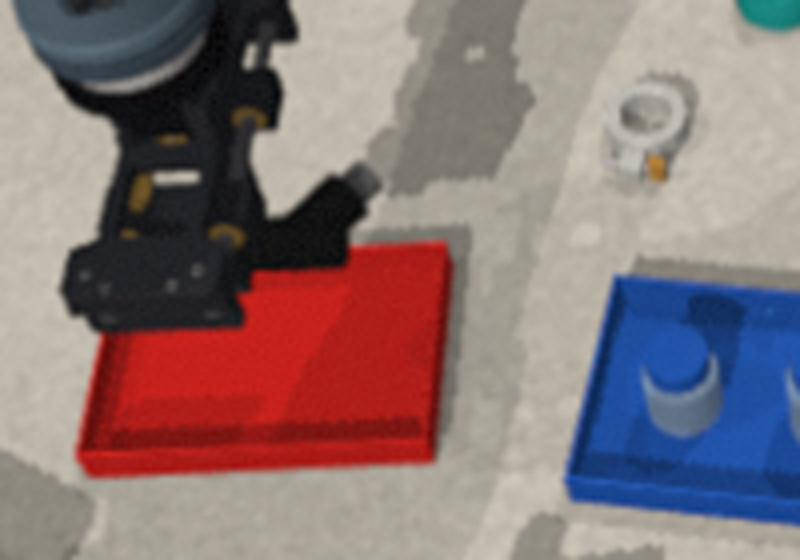

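The valve hangs level at about (310,215) over the red tray, and the small jar stands upright in the blue tray at (680,380). I'll lower the valve, shifting it 7 mm nearer the robot for finger clearance.

arm_command(xyz=[[0,-0.007,0.02],[0,0,0.03],[0,0,0.03],[0,0,0.02],[0,0,0.01],[0,0,0.005],[0,0,0.002],[0,0,0.002],[0,0,0],[0,0,0]], twist=[[0,0,0],[0,0,0],[0,0,0],[0,0,0],[0,0,0],[0,0,0],[0,0,0],[0,0,0],[0,0,0],[0,0,0]], fingers=[1,1,1,1,1,1,1,1,1,1])

```text
time: 27.2
ee_pos: [0.6051, -0.2634, -0.024]
orientation: [[-0.0, 1.0, 0.001], [1.0, 0.0, -0.0], [-0.0, 0.001, -1.0]]
wrist_force: [-0.5, 0.5, -0.1]
grip_width: 0.31
grasp_force: 20.0
```

arm_command(xyz=[[0,0,0.001],[0,0,0.001],[0,0,0],[0,0,0]], twist=[[0,0,0],[0,0,0],[0,0,0],[0,0,0]], fingers=[1,1,1,1])

```text
time: 27.6
ee_pos: [0.6046, -0.2631, -0.0267]
orientation: [[-0.0, 1.0, -0.0], [1.0, 0.0, 0.0], [0.0, -0.0, -1.0]]
wrist_force: [-0.0, 0.1, -1.8]
grip_width: 0.313
grasp_force: 20.0
```

arm_command(xyz=[[0,0,0.001],[0,0,0],[0,0,0],[0,0,0],[0,0,0],[0,0,0],[0,0,-0.01],[0,0,-0.025],[0,0,-0.035],[0,0,-0.035],[0,0,-0.02],[0,0,0]], twist=[[0,0,0],[0,0,0],[0,0,0],[0,0,0],[0,0,0],[0,0,0],[0,0,0],[0,0,0],[0,0,0],[0,0,0],[0,0,0],[0,0,0]], fingers=[1,1,0.55,0.55,0.55,0.55,0.55,0.55,0.55,0.55,0.55,0.55])

```text
time: 28.8
ee_pos: [0.6068, -0.2645, 0.1015]
orientation: [[-0.0, 1.0, 0.006], [1.0, 0.0, -0.002], [-0.002, 0.006, -1.0]]
wrist_force: [0.2, -0.2, 0.1]
grip_width: 0.452
grasp_force: 0.0
```

```bash
python3 - <<'E'
from h import *
s=get_state();print(s['grip_width'],s['wrist_force'])
to(.453,.0585,.0975,0)
E
```

```text
0.45233823625699265 [ 0.21192003 -0.2214043   0.06625409]
t 28.8 p [ 0.6068 -0.2645  0.1015] yaw 0.0 q7 40.6 z [ 0.006 -0.002 -1.   ] | shift tool [ 0.323  -0.1538  0.0023] turn about tool z deg 0.0 rad 0.0001
   shift after turn [ 0.323  -0.1538  0.004 ]
```

arm_command(xyz=[[0.03,-0.0145,0],[0.034,-0.016,0],[0.034,-0.016,0],[0.034,-0.016,0],[0.034,-0.016,0],[0.034,-0.016,0],[0.034,-0.016,0],[0.034,-0.016,0],[0.034,-0.016,0],[0.0195,-0.009,0],[0,0,0],[0,0,0]], twist=[[0,0,0],[0,0,0],[0,0,0],[0,0,0],[0,0,0],[0,0,0],[0,0,0],[0,0,0],[0,0,0],[0,0,0],[0,0,0],[0,0,0]], fingers=[0.3,0.3,0.3,0.3,0.3,0.3,0.3,0.3,0.3,0.3,0.3,0.3])

```text
time: 30.0
ee_pos: [0.4529, 0.0581, 0.0971]
orientation: [[-0.001, 1.0, -0.0], [1.0, 0.001, -0.001], [-0.001, -0.0, -1.0]]
wrist_force: [0.2, 0.0, 0.2]
grip_width: 0.7
grasp_force: 0.0
```

```bash
python3 - <<'E'
from h import *
c=snap('wrist');V,U=np.mgrid[0:480,0:640];P=pts(c,np.c_[U.ravel(),V.ravel()])
k=(np.hypot(P[:,0]-.453,P[:,1]-.0585)<.03)&(P[:,2]>.05)&(P[:,2]<.065);Q=P[k];print(len(Q))
if len(Q):print(Q.min(0).round(4),Q.max(0).round(4),((Q.min(0)+Q.max(0))/2).round(4))
to(.453,.0585,-.010,0)
t=snap('top');V,U=np.mgrid[0:480,0:640];P=pts(t,np.c_[U.ravel(),V.ravel()])
k=(abs(P[:,0]-.595)<.055)&(abs(P[:,1]+.26)<.065)&(P[:,2]>.009);Q=P[k];print('valve',Q.min(0).round(3),Q.max(0).round(3))
cv2.imwrite('pics/t2.png',cv2.resize(t['pixels'][100:240,290:550,::-1],(780,420),interpolation=cv2.INTER_CUBIC))
E
```

```text
1183
[0.4399 0.0467 0.0501] [0.4631 0.0703 0.0613] [0.4515 0.0585 0.0557]
t 30.1 p [0.4533 0.0574 0.0972] yaw -0.0 q7 9.9 z [ 0.    -0.001 -1.   ] | shift tool [ 0.0012 -0.0003  0.1072] turn about tool z deg -0.0 rad -0.0004
   shift after turn [ 0.0011 -0.0003  0.1072]
valve [ 0.56  -0.291  0.009] [ 0.618 -0.195  0.034]
```

View pics/t2.png

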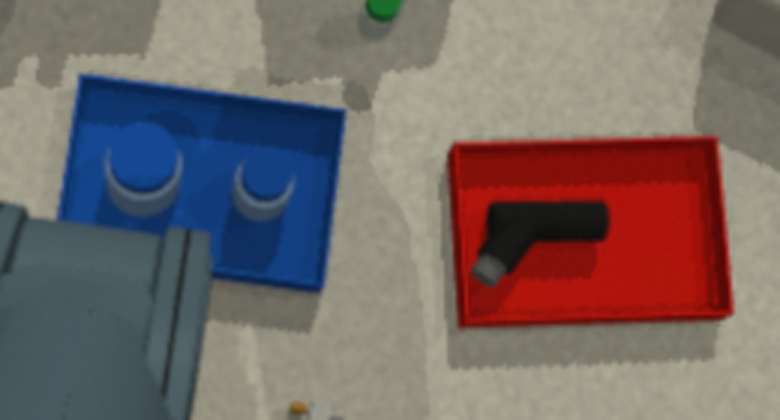

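Both jars stand upright in the blue tray, at (143,165) and (265,185), and the valve lies flat in the red tray at (545,230). Next is the cap.

arm_command(xyz=[[0,-0.0005,0.02],[0,0,0.03],[0,0,0.03],[0,0,0.017],[0,0,0.006],[0,0,0.003],[0,0,0],[0,0,0]], twist=[[0,0,0],[0,0,0],[0,0,0],[0,0,0],[0,0,0],[0,0,0],[0,0,0],[0,0,0]], fingers=[0.3,0.3,0.3,0.3,0.3,0.3,0.3,0.3])

```text
time: 30.9
ee_pos: [0.4533, 0.0582, -0.0079]
orientation: [[0.0, 1.0, 0.001], [1.0, -0.0, 0.0], [0.0, 0.001, -1.0]]
wrist_force: [0.9, -0.7, 0.1]
grip_width: 0.701
grasp_force: 0.0
```

arm_command(xyz=[[0,0,0],[0,0,0],[0,0,0],[0,0,0],[0,0,0],[0,0,0],[0,0,0],[0,0,0],[0,0,0],[0,0,0]], twist=[[0,0,0],[0,0,0],[0,0,0],[0,0,0],[0,0,0],[0,0,0],[0,0,0],[0,0,0],[0,0,0],[0,0,0]], fingers=[1,1,1,1,1,1,1,1,1,1])

```text
time: 31.9
ee_pos: [0.4525, 0.0584, -0.0086]
orientation: [[-0.0, 1.0, 0.0], [1.0, 0.0, 0.0], [0.0, 0.0, -1.0]]
wrist_force: [0.0, 0.4, 1.6]
grip_width: 0.265
grasp_force: 20.0
```

```bash
python3 - <<'E'
from h import *
s=get_state();print(s['grip_width']*88,s['wrist_force'])
to(.600,-.333,.11,0)
E
```

```text
23.29852458081628 [0.02484735 0.42096684 1.64221439]
t 31.9 p [ 0.4525  0.0584 -0.0086] yaw 0.0 q7 19.4 z [ 0.  0. -1.] | shift tool [-0.3914  0.1473 -0.1187] turn about tool z deg 0.0 rad 0.0004
   shift after turn [-0.3914  0.1475 -0.1186]
```

arm_command(xyz=[[0,0,-0.01],[0,0,-0.02],[0,0,-0.035],[0,0,-0.035],[0,0,0],[-0.03,0.0113,0],[-0.035,0.0132,0],[-0.035,0.0132,0],[-0.035,0.0132,0],[-0.035,0.0132,0],[-0.035,0.0132,0],[-0.035,0.0132,0]], twist=[[0,0,0],[0,0,0],[0,0,0],[0,0,0],[0,0,0],[0,0,0],[0,0,0],[0,0,0],[0,0,0],[0,0,0],[0,0,0],[0,0,0]], fingers=[1,1,1,1,1,1,1,1,1,1,1,1])

```text
time: 33.1
ee_pos: [0.5428, -0.1829, 0.0906]
orientation: [[-0.0, 1.0, -0.001], [1.0, 0.0, 0.001], [0.001, -0.001, -1.0]]
wrist_force: [0.5, 0.1, -1.0]
grip_width: 0.265
grasp_force: 20.0
```

arm_command(xyz=[[-0.035,0.0132,0],[-0.035,0.0132,0],[-0.035,0.0132,0],[-0.03,0.0113,0],[-0.016,0.0061,0],[0,0,0],[0,0,0],[0,0,0.02],[0,0,0.03],[0,0,0.025],[0,0,0.012],[0,0,0.005]], twist=[[0,0,0],[0,0,0],[0,0,0],[0,0,0],[0,0,0],[0,0,0],[0,0,0],[0,0,0],[0,0,0],[0,0,0],[0,0,0],[0,0,0]], fingers=[1,1,1,1,1,1,1,1,1,1,1,1])

```text
time: 34.3
ee_pos: [0.5995, -0.3308, -0.002]
orientation: [[-0.001, 1.0, -0.002], [1.0, 0.001, 0.002], [0.002, -0.002, -1.0]]
wrist_force: [-0.0, 0.5, -1.2]
grip_width: 0.268
grasp_force: 20.0
```

arm_command(xyz=[[0,0,0.001],[0,0,0],[0,0,0]], twist=[[0,0,0],[0,0,0],[0,0,0]], fingers=[1,1,1])

```text
time: 34.6
ee_pos: [0.6009, -0.3331, -0.0004]
orientation: [[-0.0, 1.0, 0.002], [1.0, 0.0, -0.001], [-0.001, 0.002, -1.0]]
wrist_force: [-0.2, 0.4, -0.7]
grip_width: 0.262
grasp_force: 20.0
```

arm_command(xyz=[[0,0,0.001],[0,0,0.001],[0,0,0.001],[0,0,0.001],[0,0,0],[0,0,0]], twist=[[0,0,0],[0,0,0],[0,0,0],[0,0,0],[0,0,0],[0,0,0]], fingers=[1,1,1,1,1,1])

```text
time: 35.2
ee_pos: [0.6002, -0.3326, -0.0055]
orientation: [[-0.0, 1.0, 0.0], [1.0, 0.0, 0.0], [0.0, 0.0, -1.0]]
wrist_force: [-1.2, 1.0, 2.5]
grip_width: 0.265
grasp_force: 20.0
```

arm_command(xyz=[[0,0,0],[0,0,0],[0,0,0],[0,0,0],[0,0,0],[0,0,-0.01],[0,0,-0.025],[0,0,-0.035],[0,0,-0.035],[0,0,-0.02],[0,0,0]], twist=[[0,0,0],[0,0,0],[0,0,0],[0,0,0],[0,0,0],[0,0,0],[0,0,0],[0,0,0],[0,0,0],[0,0,0],[0,0,0]], fingers=[0.5,0.5,0.5,0.5,0.5,0.5,0.5,0.5,0.5,0.5,0.5])

```text
time: 36.3
ee_pos: [0.6021, -0.3343, 0.1237]
orientation: [[-0.0, 1.0, 0.006], [1.0, 0.0, -0.003], [-0.003, 0.006, -1.0]]
wrist_force: [0.1, -1.3, 0.3]
grip_width: 0.498
grasp_force: 0.0
```

```bash
python3 - <<'E'
from h import *
s=get_state();print(s['grip_width'])
to(.447,-.080,.1195,68.5)
E
```

```text
0.497899967313431
t 36.3 p [ 0.6021 -0.3343  0.1237] yaw 0.0 q7 45.3 z [ 0.006 -0.003 -1.   ] | shift tool [ 0.2543 -0.1551  0.0025] turn about tool z deg -68.5 rad -1.1954
   shift after turn [0.2375 0.1797 0.0042]
```

arm_command(xyz=[[0.03,-0.018,0],[0.036,-0.022,0],[0.036,-0.022,0],[0.036,-0.022,0],[0.036,-0.022,0],[0.036,-0.022,0],[0.03,-0.018,0],[0.0126,-0.007,0],[0,0,0]], twist=[[0,0,0],[0,0,0],[0,0,0],[0,0,0],[0,0,0],[0,0,0],[0,0,0],[0,0,0],[0,0,-0.1328]], fingers=[0.1,0.1,0.1,0.1,0.1,0.1,0.1,0.1,0.1])

```text
time: 37.2
ee_pos: [0.4451, -0.0774, 0.1185]
orientation: [[-0.138, 0.99, -0.003], [0.99, 0.138, 0.001], [0.002, -0.002, -1.0]]
wrist_force: [-0.2, -0.1, -0.9]
grip_width: 0.901
grasp_force: 0.0
```

arm_command(xyz=[[0,0,0],[0,0,0],[0,0,0],[0,0,0],[0,0,0],[0,0,0],[0,0,0],[0,0,0],[0,0,0],[0,0,0]], twist=[[0,0,-0.1328],[0,0,-0.1328],[0,0,-0.1328],[0,0,-0.1328],[0,0,-0.1328],[0,0,-0.1328],[0,0,-0.1328],[0,0,-0.1328],[0,0,0],[0,0,0]], fingers=[0.1,0.1,0.1,0.1,0.1,0.1,0.1,0.1,0.1,0.1])

```text
time: 38.2
ee_pos: [0.4467, -0.0801, 0.119]
orientation: [[-0.929, 0.37, -0.001], [0.37, 0.929, 0.0], [0.001, -0.0, -1.0]]
wrist_force: [0.2, -0.1, -0.2]
grip_width: 0.898
grasp_force: 0.0
```

```bash
python3 - <<'E'
from h import *
to(.447,-.080,-.034,68.5)
c=snap('wrist','w4.png');V,U=np.mgrid[0:480,0:640];P=pts(c,np.c_[U.ravel(),V.ravel()])
k=(np.hypot(P[:,0]-.453,P[:,1]+.08)<.045)&(P[:,2]>.012)&(P[:,2]<.03);Q=P[k];print(len(Q),Q[:,2].max(),cv2.minAreaRect((Q[:,:2]*1000).astype(np.float32)))
def hc(p):
    x,y,a=p;c,s=np.cos(a),np.sin(a)
    u=c*(Q[:,0]-x)+s*(Q[:,1]-y);v=-s*(Q[:,0]-x)+c*(Q[:,1]-y);r=np.hypot(u,v)
    d=np.maximum(np.maximum(0,r-.024),np.maximum(0,.015-r)); l=np.hypot(np.maximum(0,np.maximum(.02-u,u-.039)),np.maximum(0,abs(v)-.007))
    n=np.hypot(np.maximum(0,np.maximum(.025-u,u-.037)),np.maximum(0,np.maximum(.007-v,v-.02)))
    return np.min([d,l,n],0)*1000
b=min((least_squares(hc,[.447,-.08,np.radians(a)],loss='soft_l1',x_scale=[.01,.01,.1]) for a in(-30,-15,0)),key=lambda r:r.cost)
print('clamp',b.x,np.degrees(b.x[2]),b.cost/len(Q))
E
```

```text
t 38.2 p [ 0.4467 -0.0801  0.119 ] yaw 68.3 q7 83.5 z [-0.001  0.    -1.   ] | shift tool [-0.0004  0.0003  0.153 ] turn about tool z deg -0.2 rad -0.0038
   shift after turn [-0.0003  0.0002  0.153 ]
2601 0.02330782239185386 ((451.8873291015625, -82.96527862548828), (47.83131790161133, 62.96357345581055), 77.58477783203125)
clamp [ 0.44458291 -0.08106572 -0.37924308] -21.729027689908698 0.061686762118738116
```

View pics/w4.png

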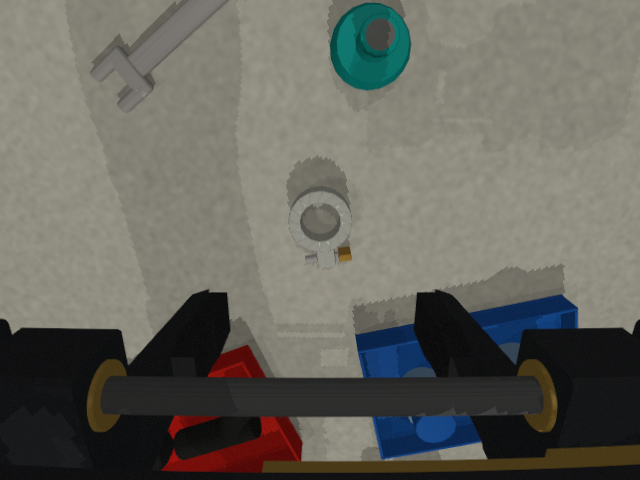

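The clamp ring is centred at about (320,220), with its lug pointing down the image and slightly right (about 9°, so its x is near -12.5°). I'll correct the yaw by 9° and go down.

arm_command(xyz=[[0.0016,-0.0017,0.02],[0,0,0.03],[0,0,0.035],[0,0,0.03],[0,0,0.02],[0,0,0.01],[0,0,0.004],[0,0,0.002],[0,0,0],[0,0,0]], twist=[[0,0,-0.08],[0,0,-0.08],[0,0,0],[0,0,0],[0,0,0],[0,0,0],[0,0,0],[0,0,0],[0,0,0],[0,0,0]], fingers=[0.1,0.1,0.1,0.1,0.1,0.1,0.1,0.1,0.1,0.1])

```text
time: 39.25
ee_pos: [0.4457, -0.0811, -0.0309]
orientation: [[-0.977, 0.214, 0.002], [0.214, 0.977, -0.0], [-0.002, 0.0, -1.0]]
wrist_force: [-0.4, 0.2, 0.3]
grip_width: 0.9
grasp_force: 0.0
```

arm_command(xyz=[[0,0,0.001],[0,0,0],[0,0,0],[0,0,0],[0,0,0],[0,0,0],[0,0,0],[0,0,0],[0,0,0],[0,0,0]], twist=[[0,0,0],[0,0,0],[0,0,0],[0,0,0],[0,0,0],[0,0,0],[0,0,0],[0,0,0],[0,0,0],[0,0,0]], fingers=[0.1,1,1,1,1,1,1,1,1,1], squeeze=25)

```text
time: 40.25
ee_pos: [0.4449, -0.0811, -0.0327]
orientation: [[-0.977, 0.214, 0.0], [0.214, 0.977, 0.0], [-0.0, 0.0, -1.0]]
wrist_force: [0.2, -0.5, 2.0]
grip_width: 0.539
grasp_force: 25.0
```

```bash
python3 - <<'E'
from h import *
s=get_state();print(s['grip_width']*88,s['wrist_force'])
to(.608,.295,.09,77.5)
E
```

```text
47.433766095400905 [ 0.24574458 -0.50959069  2.02539576]
t 40.2 p [ 0.4449 -0.0811 -0.0327] yaw 77.7 q7 99.5 z [ 0.  0. -1.] | shift tool [-0.0789  0.4022 -0.1227] turn about tool z deg 0.2 rad 0.0029
   shift after turn [-0.0778  0.4025 -0.1227]
```

arm_command(xyz=[[0,0,-0.01],[0,0,-0.02],[0,0,-0.035],[0,0,-0.035],[0,0,-0.02],[-0.006,0.03,0],[-0.007,0.035,0],[-0.007,0.035,0],[-0.007,0.035,0],[-0.007,0.035,0],[-0.007,0.035,0],[-0.007,0.035,0]], twist=[[0,0,0],[0,0,0],[0,0,0],[0,0,0],[0,0,0],[0,0,0],[0,0,0],[0,0,0],[0,0,0],[0,0,0],[0,0,0],[0,0,0]], fingers=[1,1,1,1,1,1,1,1,1,1,1,1])

```text
time: 41.45
ee_pos: [0.5432, 0.1444, 0.0878]
orientation: [[-0.977, 0.214, -0.0], [0.214, 0.977, -0.0], [0.0, -0.0, -1.0]]
wrist_force: [-0.2, 0.3, -1.0]
grip_width: 0.54
grasp_force: 25.0
```

arm_command(xyz=[[-0.007,0.035,0],[-0.007,0.035,0],[-0.007,0.035,0],[-0.006,0.035,0],[-0.004,0.022,0],[0,0,0],[0,0,0.02],[0,0,0.035],[0,0,0.03],[0,0,0.017],[0,0,0.008],[0,0,0.003]], twist=[[0,0,0],[0,0,0],[0,0,0],[0,0,0],[0,0,0],[0,0,0],[0,0,0],[0,0,0],[0,0,0],[0,0,0],[0,0,0],[0,0,0]], fingers=[1,1,1,1,1,1,1,1,1,1,1,1])

```text
time: 42.65
ee_pos: [0.608, 0.2942, -0.0257]
orientation: [[-0.977, 0.214, -0.0], [0.214, 0.977, -0.001], [0.0, -0.001, -1.0]]
wrist_force: [-0.0, 0.1, -0.5]
grip_width: 0.542
grasp_force: 25.0
```

arm_command(xyz=[[0,0,0],[0,0,0.001],[0,0,0.001],[0,0,0],[0,0,0]], twist=[[0,0,0],[0,0,0],[0,0,0],[0,0,0],[0,0,0]], fingers=[1,1,1,1,1])

```text
time: 43.15
ee_pos: [0.6082, 0.2949, -0.0273]
orientation: [[-0.977, 0.214, 0.0], [0.214, 0.977, 0.0], [-0.0, 0.0, -1.0]]
wrist_force: [-0.4, -0.6, 0.0]
grip_width: 0.544
grasp_force: 25.0
```

Target is -0.0297.

arm_command(xyz=[[0,0,0.001],[0,0,0.0012],[0,0,0],[0,0,0],[0,0,0],[0,0,0],[0,0,0],[0,0,0]], twist=[[0,0,0],[0,0,0],[0,0,0],[0,0,0],[0,0,0],[0,0,0],[0,0,0],[0,0,0]], fingers=[1,1,1,1,0.25,0.25,0.25,0.25])

```text
time: 43.95
ee_pos: [0.608, 0.2947, -0.03]
orientation: [[-0.977, 0.214, -0.0], [0.214, 0.977, -0.0], [-0.0, -0.0, -1.0]]
wrist_force: [-0.5, 0.1, 1.1]
grip_width: 0.75
grasp_force: 0.0
```

arm_command(xyz=[[0,0,-0.01],[0,0,-0.025],[0,0,-0.035],[0,0,-0.035],[0,0,-0.035],[0,0,-0.02],[0.03,0,0],[0.035,0,0],[0.035,0,0],[0.035,0,0],[0.02,0,0],[0,0,0]], twist=[[0,0,0],[0,0,0],[0,0,0],[0,0,0],[0,0,0],[0,0,0],[0,0,0],[0,0,0],[0,0,0],[0,0,0],[0,0,0],[0,0,0]], fingers=[0.25,0.25,0.25,0.25,0.25,0.25,0.25,0.25,0.25,0.25,0.25,0.25])

```text
time: 45.15
ee_pos: [0.4536, 0.3293, 0.1307]
orientation: [[-0.978, 0.21, -0.002], [0.21, 0.978, 0.001], [0.002, 0.001, -1.0]]
wrist_force: [0.7, -0.0, 0.0]
grip_width: 0.748
grasp_force: 0.0
```

```bash
python3 - <<'E'
from h import *
t=snap('top');c=snap('scene')
cv2.imwrite('pics/t3.png',cv2.resize(t['pixels'][100:380,90:550,::-1],(800,487),interpolation=cv2.INTER_CUBIC))
cv2.imwrite('pics/s4.png',cv2.resize(c['pixels'][160:360,90:520,::-1],(800,372),interpolation=cv2.INTER_CUBIC))
V,U=np.mgrid[0:480,0:640]
for n,cc in(('top',t),('scene',c)):
    P=pts(cc,np.c_[U.ravel(),V.ravel()])
    for m,x,y,r in(('big',.643,.027,.035),('small',.631,-.053,.03),('cap',.6,-.333,.035),('valve',.595,-.25,.06),('clamp',.608,.295,.045),('amber',.387,.326,.03)):
        k=(np.hypot(P[:,0]-x,P[:,1]-y)<r);Q=P[k];z=np.percentile(Q[:,2],97);T=Q[Q[:,2]>z-.006];print(n,m,z.round(4),T.mean(0).round(4))
s=get_state();print(s['time'],s['ee_pos'],s['wrist_force'])
E
```

```text
top big 0.0662 [0.6417 0.0269 0.0637]
top small 0.0581 [ 0.631  -0.0529  0.0558]
top cap 0.0611 [ 0.5995 -0.331   0.0597]
top valve 0.0307 [ 0.5979 -0.242   0.0284]
top clamp 0.0234 [0.6131 0.2943 0.0213]
top amber 0.6219 [0.3805 0.3022 0.6209]
scene big 0.0676 [0.6449 0.0294 0.0653]
scene small 0.0593 [ 0.6337 -0.052   0.057 ]
scene cap 0.0608 [ 0.6026 -0.3298  0.0596]
scene valve 0.0311 [ 0.6011 -0.2389  0.0289]
scene clamp 0.0249 [0.6163 0.2946 0.0226]
scene amber 0.3338 [0.4072 0.3414 0.5686]
45.25 [0.4573383  0.32800957 0.13094186] [1.27572092 0.04295004 0.0134211 ]
```

View pics/t3.png

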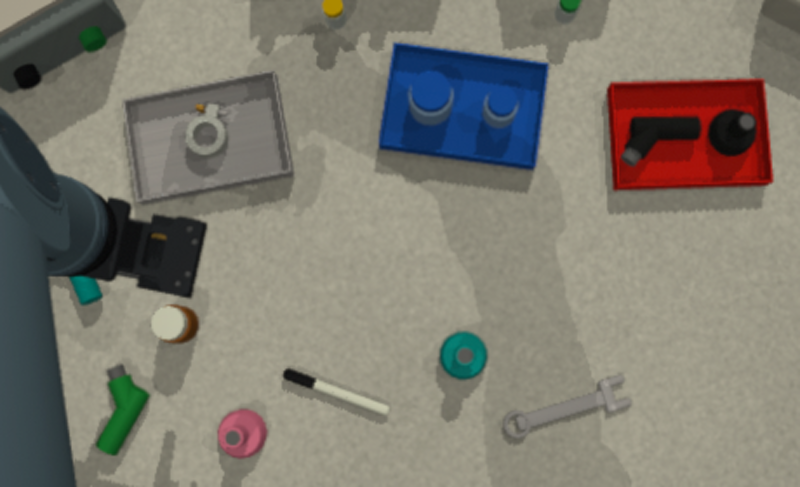

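View pics/s4.png

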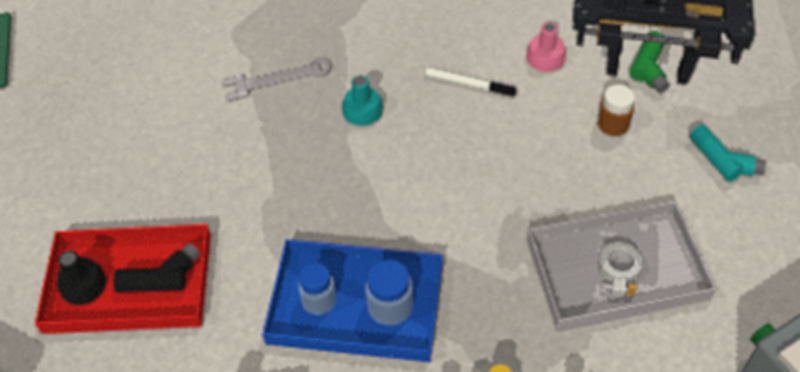

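Both views show the jars upright in the blue tray, (430,97) and (500,105) in the top view. The valve (660,135) and cap (733,132) are flat in the red tray, and the clamp lies flat in the steel tray at (205,133). The amber jar is untouched at (175,323) and the gripper is clear of everything, so I'm handing in.

```bash
python3 -c "
from rig import *
print(sign_off())"
```

```text
the job is handed in; nothing more can be done
None
```

The job is handed in, and no verdict was returned: both clear jars stand in the blue tray, the valve and flask cap are flat in the red tray, the clamp lies flat in the steel tray, and the amber jar is untouched; it took about 45 s of the 115 s allowed.

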